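# Unstack the cone press mould parts into their nests

### The job

The washed parts of the cone press stand in two stacks. Take both stacks apart and set every part flat in the shallow nest that matches its outline: square block in the square nest, lock nut in the hexagonal nest, and the wide mould ring, the narrow mould ring and the punch in the largest, middle and smallest round nests. Let no part topple, and leave all five released and lying flat on the nest floors.

Things in the scene. Friction and masses are not known exactly. Their poses are not given: they have to be found in the camera images.
- wide_mould: wide mould ring: plain round aluminium part with a dished top, 66 mm diameter, 26 mm high, about 0.2 kg. Origin at the centre of its underside, z up along its height. At the bottom of one of the two stacks, standing on the table.
- square_block: square block: aluminium, 60 x 60 mm, 26 mm high, small dark holes in its top, about 0.24 kg. Origin at the centre of its underside, z up along its height. x and y are square to its sides. At the bottom of the other stack, standing on the table.
- narrow_mould: narrow mould ring: round aluminium part with a dished top, 48 mm diameter, 26 mm high, about 0.11 kg. Origin at the centre of its underside, z up along its height. Second in either stack, on the wide mould or on the square block; the punch stands on it.
- lock_nut: hexagonal lock nut: dark steel with a bright round face and a dark hole on top, 46 mm across flats (53 mm across corners), 26 mm high, about 0.27 kg. Origin at the centre of its underside, z up along its height. Its flats face its x axis and every 60 deg from there. Second in the stack that has no punch, with nothing on it.
- punch: cone punch: aluminium, stands upright on a round foot flange 36 mm in diameter and 6 mm high; above it a straight round shank 20 mm in diameter from 6 to 40 mm height, then a cone tip up to 58 mm; about 0.08 kg. Origin at the centre of its underside, z up along its height. Stands at the start on the narrow mould ring, as the top of the three-high stack.
- nest_wide: largest round nest (shallow dark steel tray with a rim), 82 mm inside, 90 mm outside: place of the wide mould ring. Fixed to the table. Floor 4 mm above the table (black rubber), rim top 9 mm above the table, rim 4 mm thick; origin at the centre of its underside on the table, z up.
- nest_square: square nest (shallow dark steel tray with a rim), 76 x 76 mm inside, 84 mm outside: place of the square block. x and y are square to its sides. Fixed to the table. Floor 4 mm above the table (black rubber), rim top 9 mm above the table, rim 4 mm thick; origin at the centre of its underside on the table, z up.
- nest_narrow: middle-sized round nest (shallow dark steel tray with a rim), 64 mm inside, 72 mm outside: place of the narrow mould ring. Fixed to the table. Floor 4 mm above the table (black rubber), rim top 9 mm above the table, rim 4 mm thick; origin at the centre of its underside on the table, z up.
- nest_hex: hexagonal nest (shallow dark steel tray with a rim), 62 mm across flats inside, 70 mm outside: place of the lock nut, which fits at any yaw. Its flats face its x axis and every 60 deg from there. Fixed to the table. Floor 4 mm above the table (black rubber), rim top 9 mm above the table, rim 4 mm thick; origin at the centre of its underside on the table, z up.
- nest_punch: smallest round nest (shallow dark steel tray with a rim), 52 mm inside, 60 mm outside: place of the punch. Fixed to the table. Floor 4 mm above the table (black rubber), rim top 9 mm above the table, rim 4 mm thick; origin at the centre of its underside on the table, z up.
Not all that is in view belongs to the job. Leave any green look-alike of the square_block alone.

How it is judged:
By the outcome, as a careful person would: the job done as asked, in the order asked, and still so for the second after the job is handed in, with the robot touching nothing.
It also fails if it takes over 128 s, if anything falls off the work surface, if the arm or the gripper's body presses on something with over 40 N, if the wrist force passes 120 N, or if a joint passes its speed limit or range.

### The arm

A 6-joint arm with a two-finger parallel gripper is mounted at the origin on the work surface. World frame = base frame: x ahead of the robot, y to its left, z up, the work surface at z = 0. Lengths are in m, angles in rad, forces in N, time in s.
With the tool pointing down it reaches from about 0.375 to 0.75 m from the base axis. Payload 9 kg.
Tool frame: the origin (TCP) lies at the very end of the fingers, on their centre line; the grasp point (between the pads) lies 19 mm behind it (ctrl.hold_point_z is the distance from the TCP to the grasp point, in m); z points along the fingers, y is the direction in which the jaws open and shut (so a half turn about z gives the same grasp; the last joint's range is limited). The gripper opens to 85 mm and grips with 20 to 120 N. Pads are 22 mm wide; open, the fingers measure 114 mm over their backs; the gripper's body (76 mm by 85 mm) begins 54 mm behind the grasp point. The pads swing forward as they close: fully open they stand 13 mm farther back than shut.
Start: joints at [1.036, 0.104, 0.097, 1.564, 0, 1.353], TCP at [0.187, 0.57, 0.231] pointing down, gripper open.
Joint ranges: [-2.99, 2.99], [-0.84, 1.86], [-1.1, 1.16], [-1.84, 2.11], [-1.51, 1.56], [-3.14, 3.14]. Speed limits (rad/s): [2.22, 2.22, 2.57, 3.14, 3.14, 3.14].

### API

Orientations are given as a 3x3 rotation matrix whose columns are the frame's x, y, z axes.
In Python, from station import ctrl gives the robot as it stands. The module is installed in compiled form; this text tells all that it offers.
- The arm moves only by the tool carry_out, never from a script. Its arguments are lists of equal length, an entry for each row: "offset": the shift along the world's x, y, z in m, a list of three; "rotation": the turn, a rotation vector about the world's x, y, z in degrees, a list of three; "hand": the opening, from 0 (shut) to 1 (fully open). In form: {"offset": [[dx, dy, dz], ...], "rotation": [[rx, ry, rz], ...], "hand": [hand, ...]}. A call has 1 to 20 rows; each row shifts and turns the commanded pose from where the row before left it; what a row does not reach is not made up. A row lasts 1/8 s, in which the tool goes at most 62.5 mm and 10.7 degrees, less where a joint would pass 70% of its speed; a pose out of reach is approached as far as the arm can. A call with a gripper value outside its range is refused whole. The fingers move at their own pace and stop on an object; the grip force is fixed at half the most. Time passes only in rows, so rows that do not move let the fingers close. It gives the time, the measured TCP pose, the force and the opening at its end, in the units of the state.
- ctrl.get_obs(): the state, without advancing time (a new reading comes with each control period).
- ctrl.camera(name): name is "scene" or "top" or "wrist"; returns a dict with "img" (400x640x3 uint8, red, green, blue), "camera_matrix" (3x3 intrinsics, pixels), "k1" (the pictures are not rectified: a ray, as slopes to the right and down, at radius r is drawn at 1 + k1 r^2 times it, then the intrinsics apply), "position" and "rotation" of the camera in the world. Camera axes: x right, y down, z forward; pixel columns grow to the right and rows downward; lengths in m; the calibration is good to about 2 mm. A picture is of the moment at which its call begins. There is no depth.
- ctrl.finish_job(): hands the job in, once; it reports no verdict.
The state is a dict: "t": time; "joint_positions": joint angles; "joint_velocities": joint speeds; "joint_efforts": joint torques, N m; "tool_pos": TCP position; "ee_rot": TCP orientation; "force": force on the tool from outside, world axes, zero at the start; "ft_torque": the same for the moment, N m; "width": opening from 0.0 (shut) to 1.0 (fully open).
Only numpy, scipy, OpenCV 4.12 (cv2) and the standard library are available. Lean on these libraries where they do the work, as an engineer would, in place of code of your own. Each camera call takes 0.05 s, during which the arm holds its last target. There are 200 camera calls.

## Working session

There is one attempt and no reset: what is moved stays moved. The work goes in short steps, Python scripts to look and compute and a tool call to move; the robot and the scene stay as the last step left them, time stands still between calls to the robot, and variables do not carry over. Pictures are saved under pics/ and viewed, about 12 in all and at most 16, crops included, and the job is handed in when it is done.

Besides the shell and the picture viewer there is one more tool, called after "Request:" as name(argument=value, ...), one argument or row to a line, values as JSON. carry_out: Moves the arm, as the interface text tells. Its arguments: {"type":"object","properties":{"offset":{"type":"array","items":{"type":"array","items":{"type":"number"}}},"rotation":{"type":"array","items":{"type":"array","items":{"type":"number"}}},"hand":{"type":"array","items":{"type":"number"}}},"required":["offset","rotation","hand"]}

```bash
mkdir -p pics; cat > h.py <<'E'
import numpy as np, cv2
from station import ctrl
def snap(n,f):
    c=ctrl.camera(n); cv2.imwrite(f'pics/{f}.png',c['img'][:,:,::-1]); np.save(f'pics/{f}.npy',c,allow_pickle=True); return c
def load(f): return np.load(f'pics/{f}.npy',allow_pickle=True).item()
def ray(c,uv,z):
    K=c['camera_matrix']; uv=np.atleast_2d(np.float64(uv))
    p=cv2.undistortPoints(uv.reshape(-1,1,2),K,np.array([c['k1'],0,0,0,0.])).reshape(-1,2)
    d=np.c_[p,np.ones(len(p))]@np.array(c['rotation']).T; o=np.array(c['position'])
    return o+d*((z-o[2])/d[:,2])[:,None]
E
python3 - <<'E'
from h import *
for n in ('top','scene'):
    c=snap(n,n+'0'); print(n,c['position'],c['k1'],c['camera_matrix'][0])
print(ctrl.get_obs(),ctrl.hold_point_z)
E
```

```text
top [0.45726663 0.0125024  0.87508529] -0.027543456585891923 [412.3736908    0.         312.14239567]
scene [0.9739435  0.35417416 0.79749867] -0.012865822251301689 [430.17143651   0.         320.52926376]
{'t': 0.1, 'joint_positions': array([ 1.03629943e+00,  1.04650543e-01,  9.65895747e-02,  1.56389419e+00,
       -5.43705891e-07,  1.35311141e+00]), 'joint_velocities': array([ 0.00065096, -0.00163062,  0.00237483, -0.00165382,  0.00083409,
        0.00069848]), 'joint_efforts': array([ 5.67461131e-03, -5.58210325e+01,  5.04718673e+01,  1.31226928e-02,
       -3.16409723e-04, -5.47910943e-07]), 'tool_pos': array([0.18675971, 0.56989907, 0.23061708]), 'ee_rot': array([[-9.50233366e-01,  3.11538445e-01, -5.89848669e-04],
       [ 3.11538903e-01,  9.50232875e-01, -9.97477620e-04],
       [ 2.49740970e-04, -1.13159732e-03, -9.99999329e-01]]), 'force': array([1.04910145, 0.5089479 , 0.16196966]), 'ft_torque': array([ 0.01889445, -0.02234866,  0.0427267 ]), 'width': 1.002724436443698} 0.0187
```

View pics/top0.png

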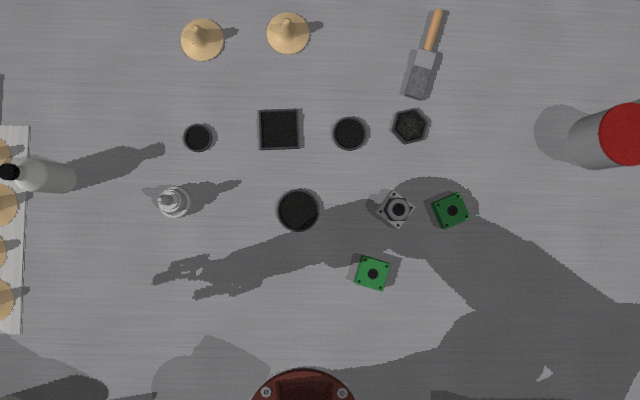

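View pics/scene0.png

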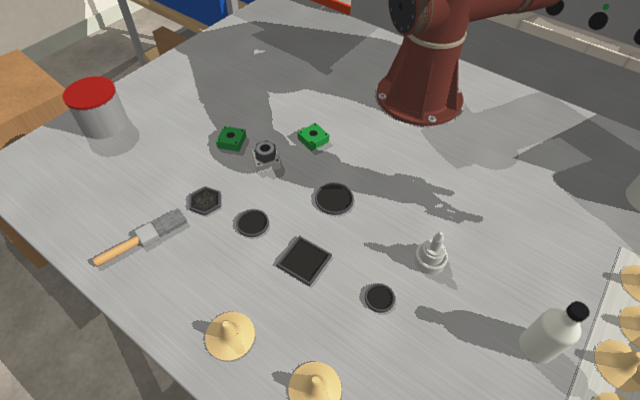

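Top view: punch/narrow/wide stack at about (172,202) and nut on square at (398,209). Nests are punch (198,138), square (280,130), narrow (350,133), hex (410,126) and wide (298,210). Green look-alikes sit at (451,210) and (372,273).

```bash
cat > m.py <<'E'
from h import *
def blobs(c,seeds,z,thr,r0=32):
    g=c['img'].max(2); out={}
    m=(g<thr).astype(np.uint8)
    for n,(u,v) in seeds.items():
        mm=np.zeros_like(m); cv2.circle(mm,(u,v),r0,1,-1); mm&=m
        k,l,s,ce=cv2.connectedComponentsWithStats(mm)
        i=1+np.argmax(s[1:,4]); cs,_=cv2.findContours((l==i).astype(np.uint8),0,2)
        h=cv2.convexHull(cs[0]).reshape(-1,2); P=ray(c,h,z)[:,:2].astype(np.float32)
        (cc,r)=cv2.minEnclosingCircle(P); R=cv2.minAreaRect(P*1000)
        print(n,s[i,4],'circ',np.round(cc,4),round(r*2000,1),'rect',np.round(R[0],1),np.round(R[1],1),round(R[2],1))
E
python3 - <<'E'
from m import *
blobs(load('top0'),dict(punch=(198,138),square=(280,130),narrow=(350,133),hex=(410,126),wide=(298,210)),.007,70)
blobs(load('scene0'),dict(punch=(380,298),square=(304,260),narrow=(252,222),hex=(205,200),wide=(334,198)),.007,70)
c=load('top0'); print('nut top',ray(c,(398.5,209.5),.052),'punch tip approx',ray(c,(168,200),.11),'wide base',ray(c,(174,203),.026))
c=load('scene0'); print('nut top',ray(c,(265,150),.052),ray(c,(437,236),.11))
a=cv2.resize(cv2.imread('pics/top0.png')[170:240,130:220],None,fx=6,fy=6,interpolation=2)
b=cv2.resize(cv2.imread('pics/top0.png')[180:240,365:430],None,fx=6,fy=6,interpolation=2)
o=np.zeros((420,940,3),np.uint8);o[:,:540]=a;o[:360,550:]=b;o=cv2.resize(o,(800,357));cv2.imwrite('pics/crop.png',o)
print(cv2.Rodrigues(np.eye(3))[0].T)
snap('wrist','w0'); print(load('w0')['position'],load('w0')['rotation'])
E
```

```text
punch 621 circ [0.6047 0.2366] 60.2 rect [604.  236.3] [57.9 58.2] 28.3
square 1507 circ [0.6265 0.0671] 114.3 rect [627.   66.8] [84.  81.7] 3.7
narrow 852 circ [ 0.6227 -0.0837] 71.7 rect [622.9 -82.9] [67.6 69.7] 46.5
hex 900 circ [ 0.6417 -0.2115] 78.3 rect [ 642.  -211.2] [69.2 77. ] 76.8
wide 1381 circ [0.457  0.0214] 90.2 rect [456.9  21. ] [87.8 86.2] 46.5
punch 501 circ [0.601  0.2385] 52.2 rect [600.8 238. ] [48.8 50.5] 37.0
square 1148 circ [0.624  0.0677] 104.5 rect [624.   67.4] [76.3 75. ] 3.6
narrow 523 circ [ 0.6203 -0.0827] 64.2 rect [620.5 -82.3] [59.2 62.4] 37.4
hex 442 circ [ 0.6404 -0.2122] 67.6 rect [ 640.5 -211.9] [59.6 67.3] 73.1
wide 816 circ [0.4559 0.0235] 91.8 rect [456.1  23.6] [90.1 80.5] 26.9
nut top [[ 0.46339879 -0.18053658  0.052     ]] punch tip approx [[0.46966349 0.26097153 0.11      ]] wide base [[0.46519463 0.27575899 0.026     ]]
nut top [[ 0.46704509 -0.17402681  0.052     ]] [[0.47832388 0.27557313 0.11      ]]
[[0. 0. 0.]]
[0.12098137 0.59261608 0.37216004] [[ 0.31218827  0.91350824  0.26084702]
 [ 0.95001797 -0.29958686 -0.08782696]
 [-0.00208431  0.27522791 -0.96137675]]
```

View pics/crop.png

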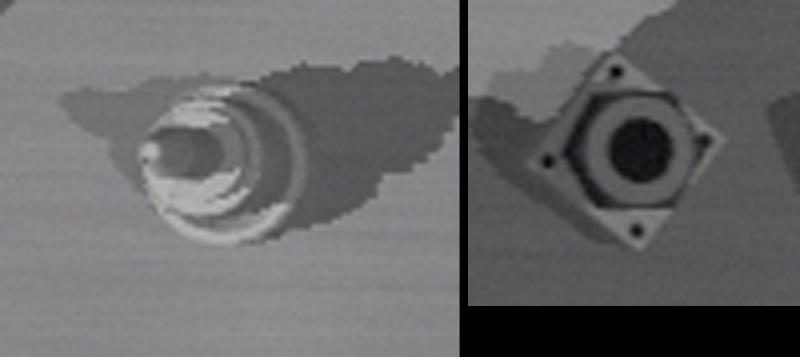

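The crop shows the hex flats roughly facing world x. The square's sides are at about 55°/-35°, and the punch stack is at about (0.468,0.276). I'll move above the punch for a wrist look.

Request:
carry_out(
  offset=[
    [0.024,-0.0245,0],
    [0.024,-0.0245,0],
    [0.024,-0.0245,0],
    [0.024,-0.0245,0],
    [0.024,-0.0245,0],
    [0.024,-0.0245,0],
    [0.024,-0.0245,0],
    [0.024,-0.0245,0],
    [0.024,-0.0245,0],
    [0.024,-0.0245,0],
    [0.024,-0.0245,0],
    [0.018,-0.0245,0],
    [0,0,0],
    [0,0,0],
  ],
  rotation=[
    [0,0,0],
    [0,0,0],
    [0,0,0],
    [0,0,0],
    [0,0,0],
    [0,0,0],
    [0,0,0],
    [0,0,0],
    [0,0,0],
    [0,0,0],
    [0,0,0],
    [0,0,0],
    [0,0,0],
    [0,0,0],
  ],
  hand=[1,1,1,1,1,1,1,1,1,1,1,1,1,1],
)

```text
t: 1.9
tool_pos: [0.4686, 0.2764, 0.2311]
ee_rot: [[-0.95, 0.312, -0.001], [0.312, 0.95, 0.0], [0.001, 0.0, -1.0]]
force: [-0.5, 1.0, -1.3]
width: 1.0
```

```bash
python3 - <<'E'
from h import *
c=snap('wrist','w1'); print(c['position'],ctrl.get_obs()['tool_pos'])
E
```

```text
[0.40278953 0.2989772  0.37274551] [0.46841487 0.27669711 0.23122873]
```

View pics/w1.png

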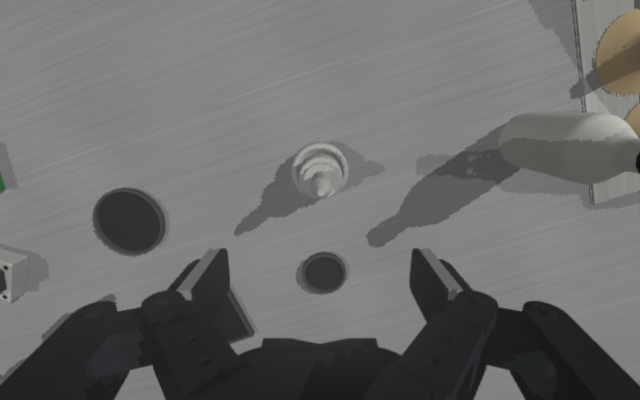

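```bash
python3 - <<'E'
from h import *
i=cv2.imread('pics/w1.png')[130:210,270:370]
cv2.imwrite('pics/w1c.png',cv2.resize(i,(750,600),interpolation=cv2.INTER_CUBIC))
E
```

```text
(no output)
```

View pics/w1c.png

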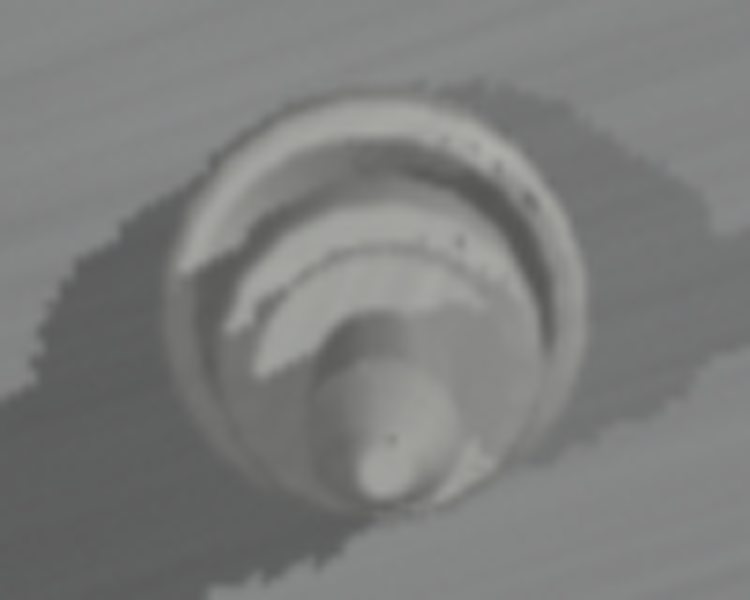

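```bash
python3 - <<'E'
from h import *
c=load('w1'); f=lambda x,y,z:ray(c,(270+x/7.5,130+y/7.5),z)[0]
print('tip',f(383,478,.109))
n=f(386,203,.052); print('narrow far edge',n, 'L,R',f(225,330,.052),f(547,330,.052))
w=f(378,97,.026); print('wide far',w,'LR',f(170,305,.026),f(587,305,.026))
d=np.array([.95,-.3115,0]); print('narrow c',n+d*.024,'wide c',w+d*.033)
E
```

```text
tip [0.47039199 0.27822305 0.109     ]
narrow far edge [0.44728116 0.28651369 0.052     ] L,R [0.45731345 0.2591807  0.052     ] [0.47158929 0.30262924 0.052     ]
wide far [0.43543435 0.28929376 0.026     ] LR [0.45542521 0.24923219 0.026     ] [0.47535423 0.30988218 0.026     ]
narrow c [0.47008116 0.27903769 0.052     ] wide c [0.46678435 0.27901426 0.026     ]
```

Punch axis is at about (0.470,0.278), with the narrow and wide rings concentric within about 3 mm. I'll go down and grip the shank.

Request:
carry_out(
  offset=[
    [0.0015,0.0015,-0.03],
    [0,0,-0.03],
    [0,0,-0.03],
    [0,0,-0.03],
    [0,0,-0.025],
    [0,0,-0.015],
    [0,0,-0.008],
    [0,0,0],
    [0,0,0],
    [0,0,0],
    [0,0,0],
    [0,0,0],
    [0,0,0],
    [0,0,0],
    [0,0,0],
    [0,0,0],
    [0,0,0],
  ],
  rotation=[
    [0,0,0],
    [0,0,0],
    [0,0,0],
    [0,0,0],
    [0,0,0],
    [0,0,0],
    [0,0,0],
    [0,0,0],
    [0,0,0],
    [0,0,0],
    [0,0,0],
    [0,0,0],
    [0,0,0],
    [0,0,0],
    [0,0,0],
    [0,0,0],
    [0,0,0],
  ],
  hand=[1,1,1,1,1,1,1,0.7,0.55,0.45,0.38,0.32,0.26,0.2,0,0,0],
)

```text
t: 4.08
tool_pos: [0.4705, 0.2777, 0.0635]
ee_rot: [[-0.95, 0.312, 0.0], [0.312, 0.95, 0.0], [-0.0, 0.0, -1.0]]
force: [-1.3, -1.3, 3.6]
width: 0.217
```

```bash
python3 - <<'E'
from h import *
c=snap('wrist','w2')
i=cv2.imread('pics/w2.png')[80:400,120:520]
cv2.imwrite('pics/w2c.png',i)
E
```

```text
(no output)
```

View pics/w2c.png

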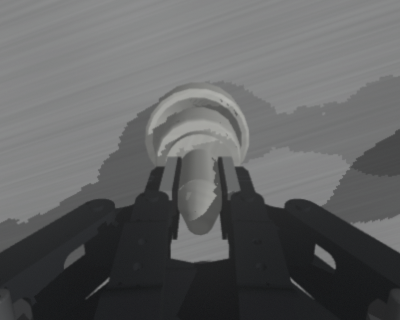

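Request:
carry_out(
  offset=[
    [0,0,0.01],
    [0,0,0.02],
    [0,0,0.03],
    [0,0,0.01],
    [0.0125,-0.0035,0],
    [0.02,-0.006,0],
    [0.025,-0.0078,0],
    [0.025,-0.0077,0],
    [0.025,-0.0077,0],
    [0.015,-0.0045,0],
    [0.01,-0.003,0],
    [0,0,0],
    [0,0,-0.03],
    [0,0,-0.03],
    [0,0,-0.03],
    [0,0,-0.015],
    [0,0,-0.006],
    [0,0,-0.004],
    [0,0,-0.002],
    [0,0,0],
  ],
  rotation=[
    [0,0,0],
    [0,0,0],
    [0,0,0],
    [0,0,0],
    [0,0,0],
    [0,0,0],
    [0,0,0],
    [0,0,0],
    [0,0,0],
    [0,0,0],
    [0,0,0],
    [0,0,0],
    [0,0,0],
    [0,0,0],
    [0,0,0],
    [0,0,0],
    [0,0,0],
    [0,0,0],
    [0,0,0],
    [0,0,0],
  ],
  hand=[0,0,0,0,0,0,0,0,0,0,0,0,0,0,0,0,0,0,0,0],
)

```text
t: 6.62
tool_pos: [0.6033, 0.2375, 0.0169]
ee_rot: [[-0.95, 0.312, 0.001], [0.312, 0.95, 0.0], [-0.001, 0.0, -1.0]]
force: [-0.5, -0.9, -1.1]
width: 0.213
```

```bash
python3 - <<'E'
from h import *
c=snap('wrist','w3'); t=snap('top','t3')
i=cv2.imread('pics/w3.png')[80:400,120:520]
j=cv2.resize(cv2.imread('pics/t3.png')[90:190,140:260],(384,320))
cv2.imwrite('pics/w3c.png',np.hstack([i,j]))
E
```

```text
(no output)
```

View pics/w3c.png

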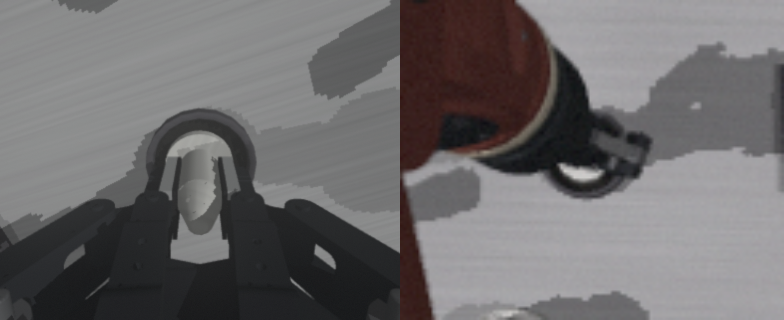

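Punch is inside its nest, 1–2 mm above the floor.

Request:
carry_out(
  offset=[
    [0,0,-0.001],
    [0,0,-0.0005],
    [0,0,0],
    [0,0,0],
    [0,0,0],
    [0,0,0],
    [0,0,0.02],
    [0,0,0.03],
    [0,0,0.04],
    [0,0,0.04],
    [-0.0333,0.0105,0.02],
    [-0.04,0.0125,0],
    [-0.04,0.0125,0],
    [-0.02,0.006,-0.02],
    [0,0,-0.02],
    [0,0,0],
  ],
  rotation=[
    [0,0,0],
    [0,0,0],
    [0,0,0],
    [0,0,0],
    [0,0,0],
    [0,0,0],
    [0,0,0],
    [0,0,0],
    [0,0,0],
    [0,0,0],
    [0,0,0],
    [0,0,0],
    [0,0,0],
    [0,0,0],
    [0,0,0],
    [0,0,0],
  ],
  hand=[0,0,0.3,0.4,0.6,0.8,1,1,1,1,1,1,1,1,1,1],
)

```text
t: 8.72
tool_pos: [0.4693, 0.2785, 0.1239]
ee_rot: [[-0.95, 0.312, -0.002], [0.312, 0.95, -0.001], [0.001, -0.001, -1.0]]
force: [0.6, 0.6, 0.0]
width: 1.001
```

```bash
python3 - <<'E'
from h import *
c=snap('wrist','w4'); t=snap('top','t4')
i=cv2.imread('pics/w4.png')[80:400,120:520]
j=cv2.resize(cv2.imread('pics/t4.png')[100:180,150:250],(400,320))
cv2.imwrite('pics/w4c.png',np.hstack([i,j]))
E
```

```text
(no output)
```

View pics/w4c.png

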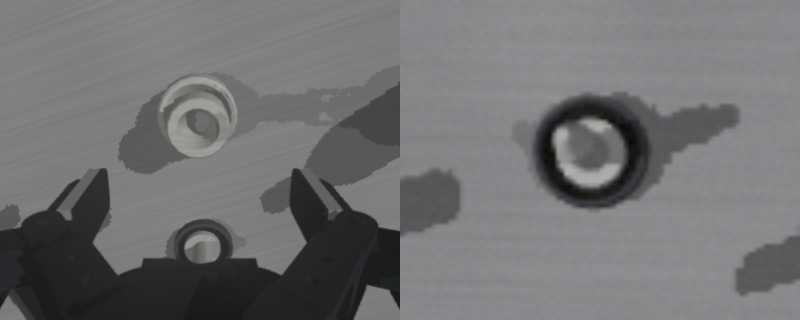

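Punch stands upright in its nest; the narrow ring's top shows at about (318,205) in the wrist view, undisturbed.

```bash
python3 - <<'E'
from h import *
c=load('w4'); print(ray(c,[(317.5,205),(284,205),(351,205),(317.5,173),(317.5,238)],.052))
print('wide',ray(c,[(318,153),(279,195),(357,195)],.026))
E
```

```text
[[0.46545485 0.27912274 0.052     ]
 [0.45783394 0.25589512 0.052     ]
 [0.47307404 0.30233751 0.052     ]
 [0.44295045 0.28656108 0.052     ]
 [0.49012818 0.27096684 0.052     ]]
wide [[0.4327962  0.29012585 0.026     ]
 [0.45518717 0.24942598 0.026     ]
 [0.47491141 0.30951792 0.026     ]]
```

Request:
carry_out(
  offset=[
    [-0.0013,0.0005,-0.03],
    [0,0,-0.03],
    [0,0,-0.02],
    [0,0,-0.01],
    [0,0,-0.003],
    [0,0,0],
    [0,0,0],
    [0,0,0],
    [0,0,0],
    [0,0,0],
    [0,0,0],
    [0,0,0],
  ],
  rotation=[
    [0,0,0],
    [0,0,0],
    [0,0,0],
    [0,0,0],
    [0,0,0],
    [0,0,0],
    [0,0,0],
    [0,0,0],
    [0,0,0],
    [0,0,0],
    [0,0,0],
    [0,0,0],
  ],
  hand=[1,1,1,1,1,1,0.8,0.7,0.6,0.4,0,0],
)

```text
t: 10.32
tool_pos: [0.4688, 0.2795, 0.0326]
ee_rot: [[-0.95, 0.312, 0.001], [0.312, 0.95, 0.0], [-0.001, 0.001, -1.0]]
force: [-1.2, -1.0, 5.2]
width: 0.537
```

Request:
carry_out(
  offset=[
    [0,0,0.008],
    [0,0,0.02],
    [0,0,0.03],
    [0,0,0.03],
    [0.0077,-0.0181,0],
    [0.0153,-0.0363,0],
    [0.0153,-0.0363,0],
    [0.0153,-0.0363,0],
    [0.0153,-0.0363,0],
    [0.0153,-0.0363,0],
    [0.0153,-0.0363,0],
    [0.0153,-0.0363,0],
    [0.0153,-0.0363,0],
    [0.0153,-0.0363,0],
    [0.0072,-0.0181,0],
    [0,0,0],
    [0,0,-0.03],
    [0,0,-0.03],
    [0,0,-0.02],
    [0,0,0],
  ],
  rotation=[
    [0,0,0],
    [0,0,0],
    [0,0,0],
    [0,0,0],
    [0,0,0],
    [0,0,0],
    [0,0,0],
    [0,0,0],
    [0,0,0],
    [0,0,0],
    [0,0,0],
    [0,0,0],
    [0,0,0],
    [0,0,0],
    [0,0,0],
    [0,0,0],
    [0,0,0],
    [0,0,0],
    [0,0,0],
    [0,0,0],
  ],
  hand=[0,0,0,0,0,0,0,0,0,0,0,0,0,0,0,0,0,0,0,0],
)

```text
t: 12.82
tool_pos: [0.6195, -0.0823, 0.0382]
ee_rot: [[-0.95, 0.311, -0.003], [0.311, 0.95, 0.001], [0.003, 0.0, -1.0]]
force: [-0.6, 0.3, -0.9]
width: 0.539
```

```bash
python3 - <<'E'
from h import *
c=snap('wrist','w5'); t=snap('top','t5')
i=cv2.imread('pics/w5.png')[80:400,120:520]
j=cv2.resize(cv2.imread('pics/t5.png')[80:240,140:440],(600,320))
cv2.imwrite('pics/w5c.png',cv2.resize(np.hstack([i,j]),(800,256)))
E
```

```text
(no output)
```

View pics/w5c.png

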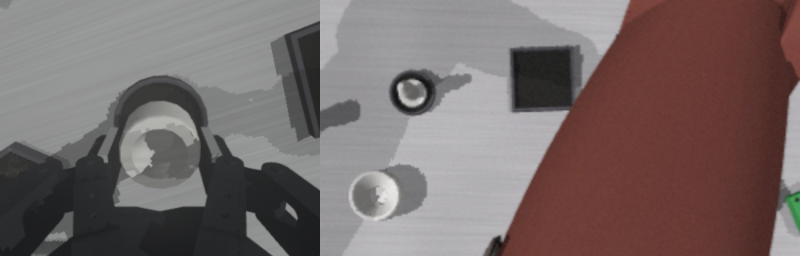

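Ring is over the middle nest, gripped level, and the wide ring is undisturbed. Lowering.

Request:
carry_out(
  offset=[
    [0.0015,0,-0.014],
    [0,0,-0.007],
    [0,0,-0.004],
    [0,0,-0.002],
    [0,0,0],
  ],
  rotation=[
    [0,0,0],
    [0,0,0],
    [0,0,0],
    [0,0,0],
    [0,0,0],
  ],
  hand=[0,0,0,0,0],
)

```text
t: 13.55
tool_pos: [0.6224, -0.0835, 0.0128]
ee_rot: [[-0.95, 0.312, 0.0], [0.312, 0.95, 0.0], [-0.0, 0.0, -1.0]]
force: [-0.3, -0.2, -2.3]
width: 0.536
```

Request:
carry_out(
  offset=[
    [0,0,-0.0012],
    [0,0,-0.0008],
    [0,0,0],
    [0,0,0],
    [0,0,0],
    [0,0,0.02],
    [0,0,0.04],
    [0,0,0.04],
    [0,0,0.04],
    [-0.025,-0.015,0.03],
    [-0.033,-0.02,0.02],
    [-0.033,-0.02,0],
    [-0.033,-0.02,0],
    [-0.033,-0.02,0],
    [0,0,0],
    [0,0,0],
  ],
  rotation=[
    [0,0,0],
    [0,0,0],
    [0,0,0],
    [0,0,0],
    [0,0,0],
    [0,0,0],
    [0,0,0],
    [0,0,0],
    [0,0,0],
    [0,0,0],
    [0,0,-4],
    [0,0,-4],
    [0,0,-4],
    [0,0,0],
    [0,0,0],
    [0,0,0],
  ],
  hand=[0,0,0.7,0.8,1,1,1,1,1,1,1,1,1,1,1,1],
)

```text
t: 15.55
tool_pos: [0.4659, -0.1785, 0.202]
ee_rot: [[-0.865, 0.503, 0.002], [0.503, 0.865, -0.001], [-0.002, 0.0, -1.0]]
force: [-0.2, -0.0, 0.2]
width: 1.003
```

```bash
python3 - <<'E'
from h import *
c=snap('wrist','w6'); t=snap('top','t6')
i=cv2.imread('pics/w6.png')[80:320,120:520]
j=cv2.resize(cv2.imread('pics/t6.png')[95:170,310:390],(256,240))
cv2.imwrite('pics/w6c.png',np.hstack([i,j]))
E
```

```text
(no output)
```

View pics/w6c.png

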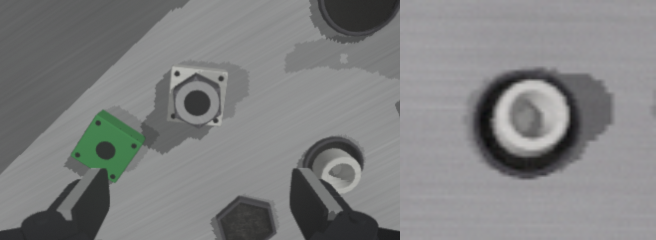

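```bash
python3 - <<'E'
from h import *
c=load('w6'); I=c['img'][140:212,278:356]
cv2.imwrite('pics/w6d.png',cv2.resize(np.ascontiguousarray(I[:,:,::-1]),None,fx=8,fy=8,interpolation=cv2.INTER_CUBIC))
g=cv2.cvtColor(c['img'],cv2.COLOR_RGB2HSV); m=((g[...,1]>80)&(abs(g[...,0].astype(int)-60)<20)).astype(np.uint8)
k,l,s,ce=cv2.connectedComponentsWithStats(m)
for i in range(1,k):
    if s[i,4]>400:
        cs=cv2.findContours((l==i).astype(np.uint8),0,2)[0][0].reshape(-1,2); P=ray(c,cs,.026)[:,:2]; print('green',cv2.minAreaRect((P*1000).astype(np.float32)))
E
```

```text
green ((331.14825439453125, -134.669189453125), (58.9060173034668, 60.68646240234375), 74.8480453491211)
green ((461.4006042480469, -292.88201904296875), (58.420326232910156, 67.44937896728516), 24.335817337036133)
```

View pics/w6d.png

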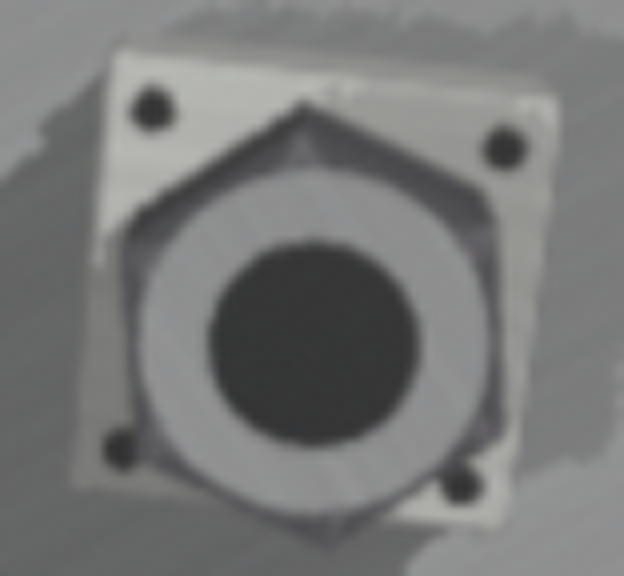

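```bash
python3 - <<'E'
from h import *
c=load('w6'); f=lambda x,y,z:ray(c,(278+x/8,140+y/8),z)[0,:2]
a=lambda p,q:np.degrees(np.arctan2(*(q-p)[::-1]))%180
print('nut c',f(314,341,.052)); 
print('flat normals',(a(f(125,235,.05),f(140,470,.05))+90)%60,(a(f(492,205,.05),f(505,435,.05))+90)%60)
C=[f(*p,.026) for p in((117,52),(556,93),(505,525),(75,487))]
print('sq',np.mean(C,0),[a(C[i],C[(i+1)%4])%90 for i in range(4)])
E
```

```text
nut c [ 0.46322627 -0.17835713]
flat normals 2.07954074547024 4.03266522197876
sq [ 0.46286374 -0.17848173] [np.float64(54.48424126659433), np.float64(54.4714723784287), np.float64(54.52056752647573), np.float64(52.88122092258439)]
```

Nut centre is (0.463,-0.178) with a flat normal at 63°. The square centre is the same, sides at 54°.

Request:
carry_out(
  offset=[
    [-0.002,0,-0.03],
    [0,0,-0.04],
    [0,0,-0.04],
    [0,0,-0.03],
    [0,0,-0.02],
    [0,0,-0.01],
    [0,0,-0.0015],
    [0,0,0],
    [0,0,0],
    [0,0,0],
    [0,0,0],
    [0,0,0],
    [0,0,0],
  ],
  rotation=[
    [0,0,3],
    [0,0,0],
    [0,0,0],
    [0,0,0],
    [0,0,0],
    [0,0,0],
    [0,0,0],
    [0,0,0],
    [0,0,0],
    [0,0,0],
    [0,0,0],
    [0,0,0],
    [0,0,0],
  ],
  hand=[1,1,1,1,1,1,1,0.8,0.7,0.6,0.4,0,0],
)

```text
t: 17.27
tool_pos: [0.4639, -0.1789, 0.0301]
ee_rot: [[-0.89, 0.456, 0.001], [0.456, 0.89, -0.001], [-0.001, -0.0, -1.0]]
force: [-2.3, -0.5, 5.2]
width: 0.523
```

Request:
carry_out(
  offset=[
    [0,0,0.006],
    [0,0,0.02],
    [0,0,0.03],
    [0,0,0.034],
    [0.017,-0.003,0],
    [0.03,-0.006,0],
    [0.035,-0.007,0],
    [0.035,-0.007,0],
    [0.03,-0.006,0],
    [0.02,-0.003,0],
    [0.01,-0.001,0],
    [0,0,0],
    [0,0,-0.03],
    [0,0,-0.03],
    [0,0,-0.02],
    [0,0,-0.01],
    [0,0,-0.006],
    [0,0,-0.004],
    [0,0,-0.002],
    [0,0,0],
  ],
  rotation=[
    [0,0,0],
    [0,0,0],
    [0,0,0],
    [0,0,0],
    [0,0,0],
    [0,0,0],
    [0,0,0],
    [0,0,0],
    [0,0,0],
    [0,0,0],
    [0,0,0],
    [0,0,0],
    [0,0,0],
    [0,0,0],
    [0,0,0],
    [0,0,0],
    [0,0,0],
    [0,0,0],
    [0,0,0],
    [0,0,0],
  ],
  hand=[0,0,0,0,0,0,0,0,0,0,0,0,0,0,0,0,0,0,0,0],
)

```text
t: 19.77
tool_pos: [0.6406, -0.2115, 0.0176]
ee_rot: [[-0.89, 0.456, 0.0], [0.456, 0.89, -0.0], [-0.0, 0.0, -1.0]]
force: [0.1, -0.7, -2.2]
width: 0.526
```

```bash
python3 - <<'E'
from h import *
c=snap('wrist','w7')
cv2.imwrite('pics/w7c.png',cv2.imread('pics/w7.png')[80:400,120:520])
E
```

```text
(no output)
```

View pics/w7c.png

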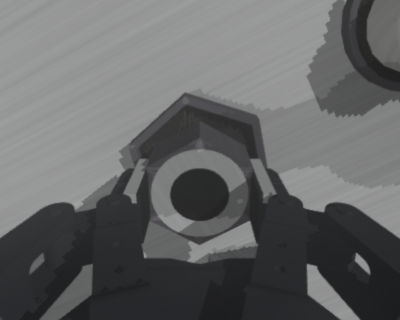

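Nut is centred over the hex nest, about 9 mm to go.

Request:
carry_out(
  offset=[
    [0,0,-0.004],
    [0,0,-0.002],
    [0,0,-0.001],
    [0,0,-0.001],
    [0,0,0],
  ],
  rotation=[
    [0,0,0],
    [0,0,0],
    [0,0,0],
    [0,0,0],
    [0,0,0],
  ],
  hand=[0,0,0,0,0],
)

```text
t: 20.45
tool_pos: [0.6404, -0.2114, 0.0093]
ee_rot: [[-0.89, 0.456, -0.0], [0.456, 0.89, 0.0], [0.0, 0.0, -1.0]]
force: [0.2, 0.7, -2.9]
width: 0.527
```

Request:
carry_out(
  offset=[
    [0,0,-0.001],
    [0,0,0],
    [0,0,0],
    [0,0,0],
    [0,0,0],
    [0,0,0.02],
    [0,0,0.04],
    [0,0,0.04],
    [0,0,0.04],
    [-0.03,0.006,0.02],
    [-0.038,0.007,0],
    [-0.038,0.007,0],
    [-0.038,0.007,0],
    [-0.033,0.006,0],
    [0,0,0],
    [0,0,0],
  ],
  rotation=[
    [0,0,0],
    [0,0,0],
    [0,0,0],
    [0,0,0],
    [0,0,0],
    [0,0,0],
    [0,0,0],
    [0,0,0],
    [0,0,0],
    [0,0,0],
    [0,0,-3],
    [0,0,-3],
    [0,0,-2.7],
    [0,0,0],
    [0,0,0],
    [0,0,0],
  ],
  hand=[0,0.7,0.7,0.9,1,1,1,1,1,1,1,1,1,1,1,1],
)

```text
t: 22.45
tool_pos: [0.4641, -0.1789, 0.1697]
ee_rot: [[-0.81, 0.586, 0.002], [0.586, 0.81, -0.001], [-0.002, 0.0, -1.0]]
force: [0.0, 0.2, -0.4]
width: 0.997
```

```bash
python3 - <<'E'
from h import *
c=snap('wrist','w8'); t=snap('top','t8')
cv2.imwrite('pics/w8c.png',np.hstack([cv2.imread('pics/w8.png')[80:320,120:520],cv2.resize(cv2.imread('pics/t8.png')[90:165,360:460],(320,240))]))
g=cv2.cvtColor(c['img'],cv2.COLOR_RGB2GRAY)
h=c['img'].astype(int); 
m=((g>150)&(h.max(2)-h.min(2)<30)).astype(np.uint8); m[:,:260]=0;m[:,380:]=0;m[260:]=0
k,l,s,ce=cv2.connectedComponentsWithStats(cv2.morphologyEx(m,2,np.ones((3,3))))
for i in range(1,k):
  if s[i,4]>300:
    cs=cv2.findContours((l==i).astype(np.uint8),0,2)[0][0].reshape(-1,2); print(s[i],cv2.minAreaRect((ray(c,cs,.026)[:,:2]*1000).astype(np.float32)))
E
```

```text
[ 287  154   63   61 2995] ((462.28289794921875, -178.48411560058594), (58.11707305908203, 58.63140106201172), 53.52262878417969)
```

View pics/w8c.png

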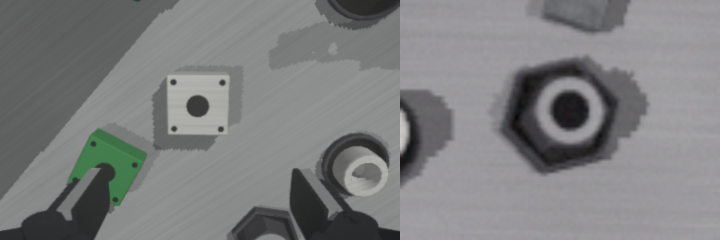

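Nut sits in the hex nest and the square is undisturbed at (0.4625,-0.1785), aligned with the jaws. Grasping.

Request:
carry_out(
  offset=[
    [-0.0012,0.0003,-0.03],
    [0,0,-0.04],
    [0,0,-0.04],
    [0,0,-0.03],
    [0,0,-0.015],
    [0,0,-0.008],
    [0,0,-0.0025],
    [0,0,0],
    [0,0,0],
    [0,0,0],
    [0,0,0],
    [0,0,0],
  ],
  rotation=[
    [0,0,0],
    [0,0,0],
    [0,0,0],
    [0,0,0],
    [0,0,0],
    [0,0,0],
    [0,0,0],
    [0,0,0],
    [0,0,0],
    [0,0,0],
    [0,0,0],
    [0,0,0],
  ],
  hand=[1,1,1,1,1,1,1,1,0.8,0.5,0,0],
)

```text
t: 24.05
tool_pos: [0.4628, -0.1787, 0.0039]
ee_rot: [[-0.81, 0.586, 0.001], [0.586, 0.81, -0.001], [-0.002, -0.0, -1.0]]
force: [-1.1, 0.2, 6.1]
width: 0.689
```

Request:
carry_out(
  offset=[
    [0,0,0.006],
    [0,0,0.02],
    [0,0,0.03],
    [0,0,0.034],
    [0.0127,-0.004,0],
    [0.02,0.03,0],
    [0.02,0.035,0],
    [0.02,0.035,0],
    [0.02,0.035,0],
    [0.02,0.035,0],
    [0.02,0.035,0],
    [0.02,0.03,0],
    [0.01,0.015,0],
    [0,0,0],
    [0,0,-0.03],
    [0,0,-0.025],
    [0,0,-0.01],
    [0,0,-0.005],
    [0,0,0],
    [0,0,0],
  ],
  rotation=[
    [0,0,0],
    [0,0,0],
    [0,0,0],
    [0,0,0],
    [0,0,3.5],
    [0,0,5],
    [0,0,5],
    [0,0,5],
    [0,0,5],
    [0,0,5],
    [0,0,5],
    [0,0,4],
    [0,0,2],
    [0,0,0],
    [0,0,0],
    [0,0,0],
    [0,0,0],
    [0,0,0],
    [0,0,0],
    [0,0,0],
  ],
  hand=[0,0,0,0,0,0,0,0,0,0,0,0,0,0,0,0,0,0,0,0],
)

```text
t: 26.55
tool_pos: [0.6256, 0.0678, 0.0239]
ee_rot: [[-0.998, -0.064, 0.002], [-0.064, 0.998, -0.0], [-0.002, -0.0, -1.0]]
force: [-0.7, -0.5, -2.2]
width: 0.69
```

```bash
python3 - <<'E'
from h import *
c=snap('wrist','w9')
cv2.imwrite('pics/w9c.png',cv2.imread('pics/w9.png')[80:400,120:520])
E
```

```text
(no output)
```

View pics/w9c.png

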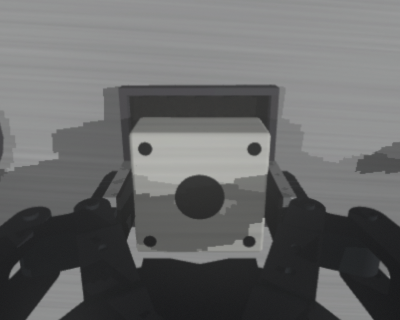

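```bash
python3 - <<'E'
from h import *
c=load('w9')
print('block -x bottom',ray(c,(320,198),.020)[0],'top',ray(c,(320,212),.046)[0],'nest outer',ray(c,(320,166),.009)[0],'inner',ray(c,(320,176),.009)[0], 'nest LR outer',ray(c,(238,176),.009)[0],ray(c,(404,176),.009)[0])
E
```

```text
block -x bottom [0.59750587 0.06698405 0.02      ] top [0.59608489 0.06686392 0.046     ] nest outer [0.58350918 0.0661058  0.009     ] inner [0.58875312 0.06643954 0.009     ] nest LR outer [0.59143213 0.02377975 0.009     ] [0.58597232 0.11011377 0.009     ]
```

Block is centred in the square nest within about 1 mm on both axes.

Request:
carry_out(
  offset=[
    [0,0,-0.008],
    [0,0,-0.004],
    [0,0,-0.002],
    [0,0,-0.001],
    [0,0,0],
  ],
  rotation=[
    [0,0,0],
    [0,0,0],
    [0,0,0],
    [0,0,0],
    [0,0,0],
  ],
  hand=[0,0,0,0,0],
)

```text
t: 27.22
tool_pos: [0.6251, 0.0679, 0.008]
ee_rot: [[-0.998, -0.064, 0.0], [-0.064, 0.998, 0.0], [-0.0, 0.0, -1.0]]
force: [-1.2, -0.1, -0.1]
width: 0.681
```

Request:
carry_out(
  offset=[
    [0,0,0],
    [0,0,0],
    [0,0,0],
    [0,0,0],
    [0,0,0.02],
    [0,0,0.04],
    [0,0,0.04],
    [0,0,0.04],
    [-0.02,0.025,0],
    [-0.026,0.035,0],
    [-0.028,0.038,0],
    [-0.028,0.038,0],
    [-0.028,0.038,0],
    [-0.028,0.037,0],
    [0,0,0],
    [0,0,0],
  ],
  rotation=[
    [0,0,0],
    [0,0,0],
    [0,0,0],
    [0,0,0],
    [0,0,0],
    [0,0,0],
    [0,0,0],
    [0,0,0],
    [0,0,0],
    [0,0,0],
    [0,0,0],
    [0,0,0],
    [0,0,0],
    [0,0,0],
    [0,0,0],
    [0,0,0],
  ],
  hand=[0.85,1,1,1,1,1,1,1,1,1,1,1,1,1,1,1],
)

```text
t: 29.22
tool_pos: [0.4674, 0.2789, 0.149]
ee_rot: [[-0.998, -0.064, 0.002], [-0.064, 0.998, 0.0], [-0.002, 0.0, -1.0]]
force: [-0.2, -0.7, 0.4]
width: 0.997
```

```bash
python3 - <<'E'
from h import *
c=snap('wrist','w10'); t=snap('top','t10')
cv2.imwrite('pics/w10c.png',np.hstack([cv2.imread('pics/w10.png')[60:320,120:520],cv2.resize(cv2.imread('pics/t10.png')[85:175,180:310],(376,260))]))
h=c['img'].astype(int); g=h.max(2)
for th in (125,140,155):
  m=((g>th)).astype(np.uint8); m[:,:250]=0;m[:,390:]=0;m[270:]=0;m[:110]=0
  k,l,s,ce=cv2.connectedComponentsWithStats(cv2.morphologyEx(m,2,np.ones((3,3))))
  i=1+np.argmax(s[1:,4]); cs=cv2.findContours((l==i).astype(np.uint8),0,2)[0][0].reshape(-1,2); print(s[i],cv2.minEnclosingCircle((ray(c,cs,.026)[:,:2]*1000).astype(np.float32)))
E
```

```text
[  250   110   140   160 17980] ((472.0627136230469, 276.6162109375), 96.57643127441406)
[ 284  155   71   68 2196] ((465.1541748046875, 278.59844970703125), 31.795555114746094)
[285 175  36  44 957] ((473.2639465332031, 261.93829345703125), 22.177824020385742)
```

View pics/w10c.png

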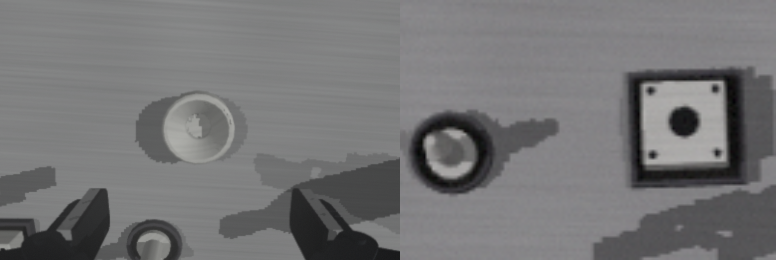

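Square lies in its nest and the punch is still upright. Wide ring is at (0.4655,0.2787).

Request:
carry_out(
  offset=[
    [-0.0015,0,-0.03],
    [0,0,-0.04],
    [0,0,-0.035],
    [0,0,-0.02],
    [0,0,-0.012],
    [0,0,-0.006],
    [0,0,-0.002],
    [0,0,0],
    [0,0,0],
    [0,0,0],
    [0,0,0],
    [0,0,0],
  ],
  rotation=[
    [0,0,0],
    [0,0,0],
    [0,0,0],
    [0,0,0],
    [0,0,0],
    [0,0,0],
    [0,0,0],
    [0,0,0],
    [0,0,0],
    [0,0,0],
    [0,0,0],
    [0,0,0],
  ],
  hand=[1,1,1,1,1,1,1,1,0.8,0.6,0,0],
)

```text
t: 30.82
tool_pos: [0.4661, 0.279, 0.0041]
ee_rot: [[-0.998, -0.064, 0.002], [-0.064, 0.998, 0.0], [-0.002, -0.0, -1.0]]
force: [-1.5, -1.3, 7.6]
width: 0.749
```

Request:
carry_out(
  offset=[
    [0,0,0.006],
    [0,0,0.02],
    [0,0,0.03],
    [0,0,0.014],
    [-0.001,-0.015,0],
    [-0.001,-0.03,0],
    [-0.0015,-0.035,0],
    [-0.0015,-0.04,0],
    [-0.0015,-0.04,0],
    [-0.001,-0.04,0],
    [-0.001,-0.03,0],
    [-0.001,-0.017,0],
    [0,-0.01,0],
    [0,0,0],
    [0,0,-0.02],
    [0,0,-0.02],
    [0,0,-0.01],
    [0,0,-0.003],
    [0,0,0],
    [0,0,0],
  ],
  rotation=[
    [0,0,0],
    [0,0,0],
    [0,0,0],
    [0,0,0],
    [0,0,0],
    [0,0,0],
    [0,0,0],
    [0,0,0],
    [0,0,0],
    [0,0,0],
    [0,0,0],
    [0,0,0],
    [0,0,0],
    [0,0,0],
    [0,0,0],
    [0,0,0],
    [0,0,0],
    [0,0,0],
    [0,0,0],
    [0,0,0],
  ],
  hand=[0,0,0,0,0,0,0,0,0,0,0,0,0,0,0,0,0,0,0,0],
)

```text
t: 33.33
tool_pos: [0.4565, 0.0218, 0.0206]
ee_rot: [[-0.998, -0.064, 0.001], [-0.064, 0.998, -0.0], [-0.001, -0.0, -1.0]]
force: [0.7, -0.9, -2.5]
width: 0.749
```

```bash
python3 - <<'E'
from h import *
c=snap('wrist','w11'); g=c['img'].max(2).astype(int)
print('col',list(zip(range(150,235,2),g[150:235:2,320])))
print('row175',list(zip(range(230,412,3),g[190,230:412:3])))
E
```

```text
col [(150, np.int64(144)), (152, np.int64(145)), (154, np.int64(146)), (156, np.int64(145)), (158, np.int64(104)), (160, np.int64(68)), (162, np.int64(83)), (164, np.int64(82)), (166, np.int64(76)), (168, np.int64(55)), (170, np.int64(56)), (172, np.int64(56)), (174, np.int64(57)), (176, np.int64(56)), (178, np.int64(54)), (180, np.int64(56)), (182, np.int64(55)), (184, np.int64(56)), (186, np.int64(55)), (188, np.int64(57)), (190, np.int64(100)), (192, np.int64(111)), (194, np.int64(111)), (196, np.int64(113)), (198, np.int64(114)), (200, np.int64(114)), (202, np.int64(112)), (204, np.int64(152)), (206, np.int64(165)), (208, np.int64(166)), (210, np.int64(170)), (212, np.int64(172)), (214, np.int64(173)), (216, np.int64(153)), (218, np.int64(130)), (220, np.int64(129)), (222, np.int64(129)), (224, np.int64(127)), (226, np.int64(127)), (228, np.int64(126)), (230, np.int64(125)), (232, np.int64(124)), (234, np.int64(121))]
row175 [(230, np.int64(142)), (233, np.int64(142)), (236, np.int64(142)), (239, np.int64(120)), (242, np.int64(105)), (245, np.int64(101)), (248, np.int64(101)), (2
[... 442 characters left out ...]
14, np.int64(99)), (317, np.int64(104)), (320, np.int64(100)), (323, np.int64(99)), (326, np.int64(87)), (329, np.int64(78)), (332, np.int64(68)), (335, np.int64(61)), (338, np.int64(53)), (341, np.int64(53)), (344, np.int64(54)), (347, np.int64(54)), (350, np.int64(53)), (353, np.int64(56)), (356, np.int64(55)), (359, np.int64(55)), (362, np.int64(55)), (365, np.int64(54)), (368, np.int64(50)), (371, np.int64(51)), (374, np.int64(51)), (377, np.int64(67)), (380, np.int64(76)), (383, np.int64(81)), (386, np.int64(98)), (389, np.int64(123)), (392, np.int64(124)), (395, np.int64(139)), (398, np.int64(140)), (401, np.int64(140)), (404, np.int64(139)), (407, np.int64(139)), (410, np.int64(140))]
```

```bash
python3 - <<'E'
from h import *
c=load('w11'); print(ray(c,(320,167),.009)[0]+[.041,0,0],ray(c,(320,189),.0165)[0]+[.033,0,0],ray(c,[(266,190),(376,190)],.009).mean(0))
E
```

```text
[0.45527234 0.0201514  0.009     ] [0.45681228 0.02075235 0.0165    ] [0.42619927 0.02142458 0.009     ]
```

Ring and nest centres agree within 2 mm (clearance is 8 mm). Lowering 12.5 mm.

Request:
carry_out(
  offset=[
    [-0.0008,0,-0.006],
    [0,0,-0.003],
    [0,0,-0.002],
    [0,0,-0.001],
    [0,0,0],
  ],
  rotation=[
    [0,0,0],
    [0,0,0],
    [0,0,0],
    [0,0,0],
    [0,0,0],
  ],
  hand=[0,0,0,0,0],
)

```text
t: 34.0
tool_pos: [0.455, 0.0219, 0.0081]
ee_rot: [[-0.998, -0.064, -0.0], [-0.064, 0.998, 0.0], [0.0, 0.0, -1.0]]
force: [-5.1, 0.6, 3.9]
width: 0.748
```

Request:
carry_out(
  offset=[
    [0,0,0],
    [0,0,0],
    [0,0,0],
    [0,0,0],
    [0,0,0.02],
    [0,0,0.04],
    [0,0,0.05],
    [0,0,0.05],
    [0,0,0.03],
    [-0.01,0.04,0],
    [-0.01,0.05,0],
    [-0.02,0.05,0],
    [-0.03,0.05,0],
    [-0.03,0.05,0],
    [-0.03,0.05,0],
    [-0.03,0.05,0],
    [-0.03,0.05,0],
    [-0.03,0.05,0],
    [0,0,0],
    [0,0,0],
  ],
  rotation=[
    [0,0,0],
    [0,0,0],
    [0,0,0],
    [0,0,0],
    [0,0,0],
    [0,0,0],
    [0,0,0],
    [0,0,0],
    [0,0,0],
    [0,0,0],
    [0,0,0],
    [0,0,0],
    [0,0,0],
    [0,0,0],
    [0,0,0],
    [0,0,0],
    [0,0,0],
    [0,0,0],
    [0,0,0],
    [0,0,0],
  ],
  hand=[0.9,1,1,1,1,1,1,1,1,1,1,1,1,1,1,1,1,1,1,1],
)

```text
t: 36.5
tool_pos: [0.2351, 0.4616, 0.1976]
ee_rot: [[-0.998, -0.064, -0.0], [-0.064, 0.998, -0.001], [0.0, -0.001, -1.0]]
force: [-0.4, -0.6, 0.4]
width: 0.998
```

```bash
python3 - <<'E'
from h import *
snap('top','t12'); snap('scene','s12')
a=cv2.resize(cv2.imread('pics/t12.png')[90:310,150:490],(680,440))[:300]
b=cv2.resize(cv2.imread('pics/s12.png')[110:330,170:440],(368,300))
a=cv2.resize(a,None,fx=1.15,fy=1)[:, :782]
cv2.imwrite('pics/fin.png',np.vstack([cv2.resize(a,(680,300)),np.hstack([b,np.zeros((300,312,3),np.uint8)])]))
E
```

```text
(no output)
```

View pics/fin.png

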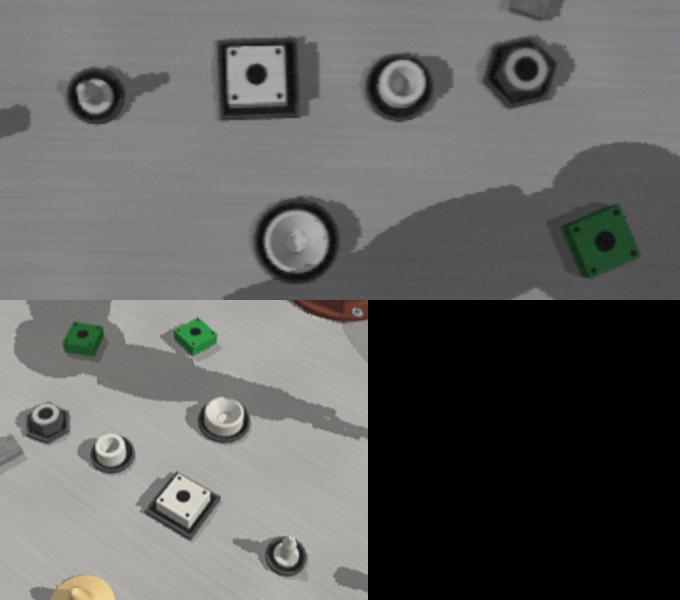

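All five parts stand in their nests and the greens are untouched. I'll run one numeric check that the nut and narrow ring are centred, then hand in.

```bash
python3 - <<'E'
from h import *
c=load('t12'); g=c['img'].max(2)
for n,(u,v),t in (('nut',(413,125),(.641,-.2117)),('narrow',(350,132),(.6215,-.083))):
    m=np.zeros_like(g); cv2.circle(m,(u,v),17,1,-1); m=((g>115)&(m>0)).astype(np.uint8)
    k,l,s,ce=cv2.connectedComponentsWithStats(m); i=1+np.argmax(s[1:,4])
    h=cv2.findContours((l==i).astype(np.uint8),0,2)[0][0].reshape(-1,2)
    cc,r=cv2.minEnclosingCircle(ray(c,h,.030)[:,:2].astype(np.float32)); print(n,np.round(cc,4),round(r*2000,1),t)
ctrl.finish_job()
E
```

```text
nut [ 0.642  -0.2121] 42.3 (0.641, -0.2117)
narrow [ 0.6231 -0.082 ] 50.4 (0.6215, -0.083)
the job is handed in; nothing more can be done
```

I took both stacks apart and set all five parts in their nests in this order: punch, narrow ring, lock nut, square block, wide ring. I handed the job in at about 37 s of robot time.

The final top and scene views show every part released and apparently flat in its nest, with the punch upright and the green blocks untouched. By measurement, the nut and narrow ring tops sit within about 2 mm of their nest centres. That agrees with the camera calibration. I checked how level the parts lie only by eye in the pictures.

No check failed. The scene and top cameras differed by 1–3 mm on the nest positions, so I used a value between the two.

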